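# Slide a parts tub against the sprung end stop and load a choke

## Robot

A 7-joint arm with a two-finger parallel gripper is mounted at the origin on the work surface. World frame = base frame: x ahead of the robot, y to its left, z up, the work surface at z = 0. Lengths are in m, angles in degrees, forces in N, time in s.
With the tool pointing down it reaches from about 0.425 to 0.875 m from the base axis. Payload 4.7 kg.
Tool frame: the origin (TCP) lies between the finger pads; the fingertips stand 8 mm ahead of it and the grasp point (between the pads) lies 11 mm behind it; z points along the fingers, y is the line along which they close (so a half turn about z gives the same grasp; the last joint's range is limited). The gripper opens to 87 mm and grips with 3 to 60 N. Pads are 19 mm wide; open, the fingers measure 117 mm over their backs; the gripper's body (75 mm by 190 mm) begins 51 mm behind the grasp point.
Start: joints at [-64.624, 18.392, -4.016, 83.108, 1.295, 78.541, -3.26], TCP at [0.27, 0.591, 0.231] pointing down, gripper open.
Joint ranges: [-163.93, 163.93], [-17.29, 119.83], [-79.2, 71.16], [3.27, 140.29], [-89.18, 269.18], [5.43, 117.66], [-154.24, 154.24]. Speed limits (degrees/s): [147.25, 147.25, 180, 180, 180, 180, 180].

## Interface

Orientations are given as [roll, pitch, yaw] about the fixed x, y, z axes, in that order (R = Rz(yaw) Ry(pitch) Rx(roll)).
In Python, from cell import env, viewer gives the robot as it stands. The module is installed in compiled form; this text tells all that it offers.
- The arm moves only by the tool arm_command, never from a script. Its argument "series" is a list of rows, each a list of 2 entries, a list of its own where there are three numbers: the shift along the tool's x, y, z in mm, then the turn about the tool's z in rad. A call has exactly 5 rows; each row is the pose to reach, as a shift and turn from the pose commanded when the call began, along the tool's axes at that moment; what a row does not reach only later rows make up. A row lasts 1/10 s, in which the tool goes at most 50 mm and 8.59 degrees, less where a joint would pass 70% of its speed; a pose out of reach is approached as far as the arm can. A call with a gripper value outside its range is refused whole. "grip" is the gripper command: -1 is fully open, 1 is shut, values between are in proportion, set as the call begins (left out, the last holds). The fingers move at their own pace and stop on an object; "grip_force" is the grip in N (left out, the last holds). Time passes only in rows, so rows that repeat a pose let the fingers close, or fill a call up. It gives the time, the measured TCP pose, the force, the opening and the grip force at its end, in the units of the state.
- env.get_obs(): the state, without advancing time (a new reading comes with each control period).
- viewer.read_camera(name): name is "scene" or "top" or "wrist"; returns (picture, depth): 480x640x3 uint8, blue, green, red; 480x640 float32, m along the optical axis (not along the pixel's ray), 0 where there is no reading.
- viewer.calibration(name): a dict with "K" (3x3 intrinsics, pixels), "T" (4x4, takes a point from camera to world coordinates); the wrist camera has in their place "hand_eye" (4x4, takes a point from camera to tool coordinates, whose origin is the TCP and whose axes are the flange's). Camera axes: x right, y up, looking along -z (the intrinsics and any distortion apply to the point x, -y, -z); pixel columns grow to the right and rows downward; lengths in m; the calibration is good to about 2 mm. A picture is of the moment at which its call begins: read the wrist's pose just before it. calibration takes no time and is no camera call.
- env.sign_off(): hands the job in; it is judged then, once.
The state is a dict: "time_s": time; "qpos": joint angles; "joint_velocities": joint speeds; "effort": joint torques, N m; "tool_pos": TCP position; "tool_rot": TCP orientation; "force": force on the tool from outside, world axes, zero at the start; "wrist_torque": the same for the moment, N m; "grip_width": finger opening in m; "grasp_force": force on a finger pad.
Only numpy, scipy, OpenCV 4.12 (cv2) and the standard library are available. Lean on these libraries where they do the work, as an engineer would, in place of code of your own. Each camera call takes 0.05 s, during which the arm holds its last target. There are 200 camera calls.

## Task

Slide the blue tub over the bench, without gripping it and without shoving it hard, until it lies flush along the aluminium guide rail and presses the orange sprung plate of the end stop all the way in; leave it standing there on its own. Then lower the copper choke gently, not dropped, so it lies flat on the floor of the tub. Leave the other things on the bench alone.

Things in the scene. Friction and masses are not known exactly. Their poses are not given: they have to be found in the camera images.
- tub: open blue plastic tub, loose, 0.9 kg: 120 mm along its x, 150 along its y, 75 high, walls and floor 5 thick. Origin: centre of the underside, z up. Starts up to 20 degrees askew, its -x side (paper label) to the robot, +x side to the rail. Push it low on its sides; plain sliding takes 3 to 7 N. Too wide to grip across; pinching the thin walls or shoving over 35 N breaks it.
- rail: fixed aluminium guide rail along its y axis, 30 mm high, beyond the tub. Origin: on the bench at the foot of the face that looks to the robot; that face is the plane x = 0, from y = -270 to +230 mm (a rubber-backed strip, gives 1 mm per 3 N). The tub is flush when its +x side lies on it: tub origin at x = -60 mm, axes parallel to the rail's.
- stop: fixed blue end-stop housing, 90 x 60 x 50 mm high, at the +y end of the rail. Origin: on the bench under the middle of the housing's -y face; axes as the rail's; it is at x = -60, y = +240 mm in the rail's frame. A grey block on two rods reaches out of it to -y, clamped q = 0 to 50 mm out (differs each time, not reported: see or feel it) and carries the orange plate.
- stop_plate_zero (a point): fixed point on the housing's -y face, 30 mm up. From here the upright orange plate's -y face is 34 + q mm towards -y when free, 26 + q when fully in (8 mm travel, spring 0.8 to 2.4 N), then it meets a stiff rubber buffer (2.5 N per mm, 8 mm); plate 80 mm along x, 10 to 50 high. The tub's +y side presses it; the tub's friction keeps it pressed.
- choke: toroidal choke, a copper-wound ring with rounded edges and black filled middle, lying flat, loose, 0.25 kg: 62 mm across from 8 to 30 mm up, narrowing to 44 at the underside and 46 at the top, 38 high. Origin: centre of the underside, z up.
- tape: bystander, loose, leave alone: yellow roll of tape lying flat, 72 mm across, 24 high; origin at the centre of its underside
- spool: bystander, loose, leave alone: solder spool with white flanges standing upright, 56 mm across, 42 high; origin at the centre of its underside
- flux: bystander, loose, leave alone: small flux bottle with red cap, standing, 40 mm across, 110 high; origin at the centre of its underside
- sink: bystander, loose, leave alone: finned aluminium heat sink, 80 x 60 x 32 mm high; origin at the centre of its underside
- mouse: bystander, loose, leave alone: black computer mouse, 105 x 60 x 30 mm high; origin at the centre of its underside
Things that resemble listed ones, but are neither listed nor needed, are in the scene too. What is meant by the choke is not green, and is the larger of those in its own colour. What is shaped like the stop but turquoise or yellow is not meant.

How it is judged (in metres and radians):
On the way, in this order (a step that is already met when the one before it is completed fails the run):
1. the tub stands by itself flush along the rail with the sprung plate pressed in, the choke not yet in it (contact force between tub and stop above 1.5 N and x of tub in the frame of rail between -0.066 and -0.054 m and angle between the y axis of tub and the y axis of rail, either way round below 0.05 rad and y of tub in the frame of rail above 0.05 m and angle between tub's own z axis and vertical below 0.05 rad and contact force between each of the fingers, the arm and tub below 0.1 N and horizontal distance between choke and tub above 0.1 m), for 0.2 s.
2. the choke lies flat inside the tub (z of choke in the frame of tub between -0.002 and 0.02 m and x of choke in the frame of tub between -0.04 and 0.04 m and y of choke in the frame of tub between -0.055 and 0.055 m and angle between choke's own z axis and vertical below 0.15 rad), for 0.1 s.
At the end, for the whole second after the job is handed in: The tub stands within 6 mm of flush along the rail, parallel to it within 0.05 rad, and presses the sprung plate with more than 1.5 N (at least about half its travel); the choke lies flat (within 0.15 rad) on the tub's floor; both are released and at rest (all of step 2 and contact force between tub and stop above 1.5 N and x of tub in the frame of rail between -0.066 and -0.054 m and angle between the y axis of tub and the y axis of rail, either way round below 0.05 rad and y of tub in the frame of rail above 0.05 m and angle between tub's own z axis and vertical below 0.05 rad and contact force between each of the fingers, the arm and tub below 0.1 N and linear speed of choke below 0.02 m/s and linear speed of tub below 0.01 m/s and contact force between the fingers and choke below 0.1 N); the robot touches nothing.
It fails at once if the tub is gripped or shoved with more than 35 N (contact force between any of the fingers, the arm and tub above 35 N).
It fails at once if the tub is lifted or tipped (height (world z) of tub above 0.015 m or angle between tub's own z axis and vertical above 0.15 rad).
It fails at once if the choke is dropped: it falls freely at more than 0.35 m/s (linear speed of choke above 0.35 m/s and contact force between the fingers and choke below 0.1 N).
It fails at once if the choke is pressed on the tub with more than 35 N (contact force between choke and tub above 35 N).
It fails at once if a bystander is moved by more than 30 mm (distance of any of tape, spool, flux, sink, mouse from where it was at the start of the episode above 0.03 m).
It also fails if it takes over 72 s, if anything falls off the work surface, if the arm or the gripper's body presses on something with over 40 N, if the wrist force passes 120 N, or if a joint passes its speed limit or range.

## Working session

There is one attempt and no reset: what is moved stays moved. The work goes in short steps, Python scripts to look and compute and a tool call to move; the robot and the scene stay as the last step left them, time stands still between calls to the robot, and variables do not carry over. Pictures are saved under pics/ and viewed, at most 10 in all, crops included, and the job is handed in when it is done.

Besides the shell and the picture viewer there is one more tool, called after "Emit:" as name(argument=value, ...), one argument or row to a line, values as JSON. arm_command: Moves the arm, as the interface text tells. Its arguments: {"type":"object","properties":{"series":{"type":"array"},"grip":{"type":"number"},"grip_force":{"type":"number"}},"required":["series"]}

```bash
mkdir -p pics
cat > h.py <<'E'
import numpy as np, cv2
from cell import env, viewer
from scipy.spatial.transform import Rotation as R
def shot(n,f):
    im,d=viewer.read_camera(n); cv2.imwrite(f'pics/{f}.png',im); np.save(f'pics/{f}.npy',d); return im,d
def world(n,d,u,v,z=None):
    c=viewer.calibration(n);K=c['K'];T=np.array(c['T'])
    p=cv2.undistortPoints(np.array([[[u,v]]],float),np.array(K),np.array(c.get('dist',np.zeros(5)))).ravel()
    r=np.array([p[0],-p[1],-1.])
    if z is None: s=np.median(d[v-1:v+2,u-1:u+2])
    else:
        w=T[:3,:3]@r; s=(z-T[2,3])/w[2]
    return T[:3,:3]@(r*s)+T[:3,3]
E
python3 - <<'E'
from h import *
for n in('scene','top'):
    shot(n,n+'0'); c=viewer.calibration(n); print(n,c)
print(viewer.calibration('wrist')); print(env.get_obs())
E
```

```text
scene {'K': array([[547.51666556,   0.        , 307.27861845],
       [  0.        , 547.51666556, 240.77305862],
       [  0.        ,   0.        ,   1.        ]]), 'T': array([[-0.62965458, -0.41251918,  0.65830315,  1.33893098],
       [ 0.7768706 , -0.33726551,  0.53171801,  0.71317975],
       [ 0.00267907,  0.84621504,  0.5328348 ,  0.73749766],
       [ 0.        ,  0.        ,  0.        ,  1.        ]])}
top {'K': array([[483.25265503,   0.        , 321.36093578],
       [  0.        , 483.25265503, 243.64344417],
       [  0.        ,   0.        ,   1.        ]]), 'T': array([[-0.01865934,  0.99288523, -0.11760419,  0.37909368],
       [-0.99950215, -0.0155307 ,  0.02746372,  0.06077104],
       [ 0.02544184,  0.11805809,  0.99268071,  1.25216172],
       [ 0.        ,  0.        ,  0.        ,  1.        ]])}
{'K': array([[336.3116855 ,   0.        , 322.65404049],
       [  0.        , 336.3116855 , 237.36438263],
       [  0.        ,   0.        ,   1.        ]]), 'hand_eye': array([[-1.35673744e-04,  9.70465880e-01,  2.41238383e-01,
         6.47168611e-02],
       [
[... 260 characters left out ...]
0.1, 'qpos': array([-64.6231228 ,  18.43470561,  -4.01549095,  83.16787695,
         1.29426221,  78.54015337,  -3.26061036]), 'joint_velocities': array([ 0.05995803, -0.09189929,  0.00655957, -0.26143212, -0.02432792,
       -0.03579051,  0.04612078]), 'effort': array([-2.04312232e-04, -4.92572343e+01, -4.05811518e-01, -3.13399887e+01,
       -6.41949079e-02,  3.94313259e-02,  5.33943262e-05]), 'tool_pos': array([0.27010475, 0.59069724, 0.22957237]), 'tool_rot': array([-1.79902454e+02,  4.71335580e-03,  1.55431925e+02]), 'force': array([-1.3722759 , -0.18800583,  0.14966361]), 'wrist_torque': array([0.0052788 , 0.0519875 , 0.05771057]), 'grasp_force': 0.0, 'grip_width': 0.08668956386447359}
```

View pics/top0.png

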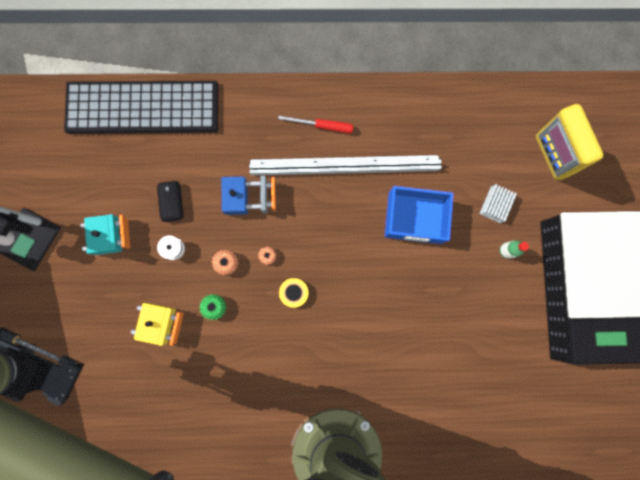

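View pics/scene0.png

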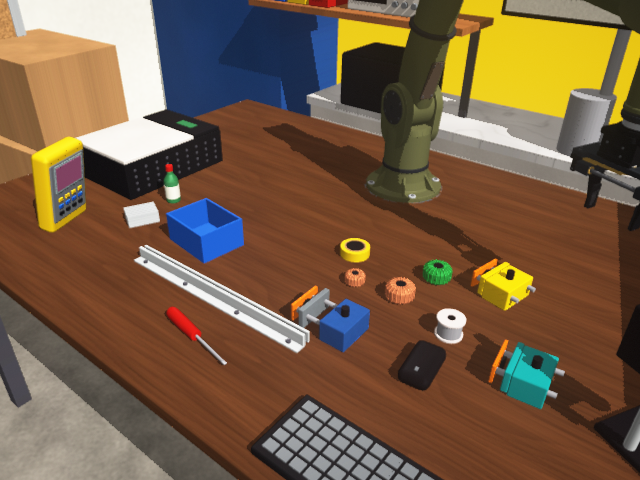

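The top view shows the robot base at (337,455), the tub at (420,215) and the rail at row ~167, columns 250–440. The blue stop is at (235,195) with its orange plate at (274,193). Choke candidates are copper large (224,262), copper small (267,256) and green (212,307). By the description I choose (224,262). Stop look-alikes are turquoise (103,235) and yellow (155,325). I'll check with a crop.

Run:
```python
import cv2
im=cv2.imread('pics/top0.png')
cv2.imwrite('pics/crop.png',cv2.resize(im[145:285,200:460],None,fx=3,fy=3,interpolation=cv2.INTER_CUBIC))
```

```text
(no output)
```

View pics/crop.png

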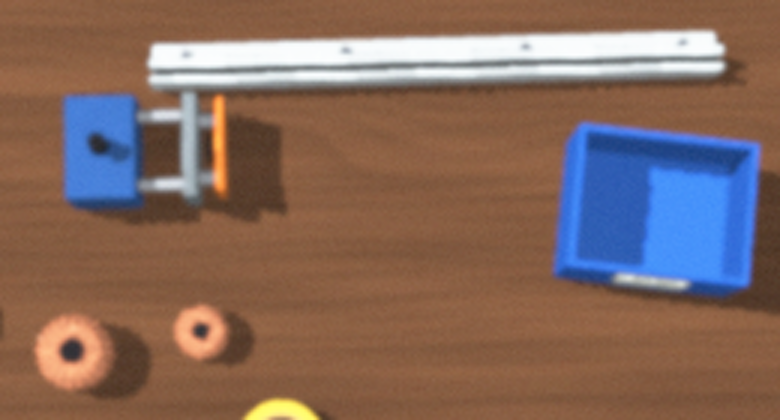

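```bash
cat >> h.py <<'E'
def cloud(n,d):
    c=viewer.calibration(n);K=c['K'];T=np.array(c['T']);h,w=d.shape
    u,v=np.meshgrid(np.arange(w),np.arange(h))
    P=np.stack([(u-K[0,2])/K[0,0]*d,-(v-K[1,2])/K[1,1]*d,-d],-1)
    return P@T[:3,:3].T+T[:3,3]
E
python3 - <<'E'
from h import *
d=np.load('pics/top0.npy');P=cloud('top',d);im=cv2.imread('pics/top0.png')
def sel(u0,u1,v0,v1,lo,hi):
    q=P[v0:v1,u0:u1].reshape(-1,3);return q[(q[:,2]>lo)&(q[:,2]<hi)]
t=sel(375,465,175,255,.06,.09);print('tub',len(t),t[:,2].mean(),cv2.minAreaRect((t[:,:2]*1000).astype('f4')))
r=sel(240,450,145,185,.015,.05);print('rail',np.percentile(r[:,2],[5,50,95]),cv2.minAreaRect((r[:,:2]*1000).astype('f4')))
c=sel(205,245,243,282,.02,.05);print('choke',c.max(0),c.min(0),cv2.minEnclosingCircle((c[:,:2]*1000).astype('f4')))
s=sel(215,248,170,220,.04,.06);print('stop',cv2.minAreaRect((s[:,:2]*1000).astype('f4')))
s=sel(268,280,172,214,.035,.06);print('plate',len(s),cv2.minAreaRect((s[:,:2]*1000).astype('f4')))
for u,v in [(150,90),(722,76)]:print('railfoot',world('top',d,200+u/3,145+v/3,0))
for u,v in [(226,97),(226,194)]:print('plate top front',world('top',d,200+u/3,145+v/3,.05))
for u,v in [(143,95),(143,205)]:print('housing -y top',world('top',d,200+u/3,145+v/3,.05))
for u,v in [(583,124),(761,143),(750,285),(560,270)]:print('rim',world('top',d,200+u/3,145+v/3,.075))
print('choke',world('top',d,200+74/3,145+350/3,.036)); 
# bystanders
for n,u,v,z in [('spool',170,247,.04),('tape',293,292,.02),('mouse',170,201,.02),('sink',498,203,.03),('flux',512,250,.05)]:print(n,world('top',d,u,v,z))
print('bench z',np.median(P[300:350,350:450,2]))
E
```

```text
tub 650 0.07176122596868516 ((591.86767578125, -220.7872314453125), (150.83004760742188, 122.97744750976562), 83.04293823242188)
rail [0.01867358 0.02668828 0.03474139] ((710.0051879882812, -29.359039306640625), (59.718570709228516, 521.944091796875), 1.1132937669754028)
choke [0.51403689 0.30466923 0.0436332 ] [0.45082804 0.24139644 0.02000643] ((482.5812683105469, 272.85894775390625), 31.888973236083984)
stop ((653.747802734375, 247.67909240722656), (91.15410614013672, 58.7124137878418), 0.39921507239341736)
plate 131 ((654.4668579101562, 153.14517211914062), (16.436124801635742, 80.5650405883789), 89.70548248291016)
railfoot [0.7131936  0.21149633 0.        ]
railfoot [ 7.19927788e-01 -2.96816267e-01  2.22044605e-16]
plate top front [0.69301425 0.14133629 0.05      ]
plate top front [0.6095718  0.14195729 0.05      ]
housing -y top [0.69558999 0.211384   0.05      ]
housing -y top [0.60116624 0.21145222 0.05      ]
rim [ 0.65989066 -0.1568685   0.075     ]
rim [ 0.64183605 -0.30540248  0.075     ]
rim [ 0.52264855 -0.29015114  0.075     ]
rim [ 0.53750804 -0.13338369  0.075     ]
choke [0.4814027  0.27083964 0.036     ]
spool [0.52016649 0.40657879 0.04      ]
tape [0.40278976 0.10088262 0.02      ]
mouse [0.64172319 0.41443409 0.02      ]
sink [ 0.6230225  -0.43402995  0.03      ]
flux [ 0.49779943 -0.45414285  0.05      ]
bench z -0.0006793880577788958
```

The crop shows the choke at crop (74,352), clearly larger than the small copper one at (202,331). The tub sits at about (0.592,−0.221) with yaw −7°. The rail face is at x≈0.716, and the free plate front is at y≈0.1415. The plan is to push +x with both open fingers, then +y with the fingers half open.

Emit:
arm_command(
  series=[
    [[-44,-22,-4],0.145],
    [[-88,-44,-8],0.29],
    [[-131,-67,-12],0.435],
    [[-174,-89,-16],0.58],
    [[-218,-111,-20],0.725],
  ],
  grip=-1,
)

```text
time_s: 0.6
tool_pos: [0.423, 0.3978, 0.2504]
tool_rot: [-180.0, -0.0, 113.6]
force: [0.9, 1.9, -0.1]
grip_width: 0.0867
grasp_force: 0.0
```

Emit:
arm_command(
  series=[
    [[-49,-5,0],0.145],
    [[-98,-10,0],0.29],
    [[-147,-15,0],0.435],
    [[-196,-20,0],0.58],
    [[-245,-25,0],0.725],
  ],
)

```text
time_s: 1.1
tool_pos: [0.4988, 0.1634, 0.2503]
tool_rot: [-180.0, -0.0, 72.0]
force: [0.3, 0.3, -0.1]
grip_width: 0.0869
grasp_force: 0.0
```

Emit:
arm_command(
  series=[
    [[-47,11,0],0.145],
    [[-95,22,0],0.29],
    [[-142,34,0],0.435],
    [[-190,45,0],0.58],
    [[-237,56,0],0.725],
  ],
)

```text
time_s: 1.6
tool_pos: [0.4795, -0.0794, 0.2504]
tool_rot: [-180.0, -0.0, 30.5]
force: [-0.0, 0.4, -0.2]
grip_width: 0.0869
grasp_force: 0.0
```

Emit:
arm_command(
  series=[
    [[-13,23,20],0.13],
    [[-26,46,40],0.26],
    [[-39,70,60],0.39],
    [[-52,93,90],0.522],
    [[-63,116,120],0.522],
  ],
)

```text
time_s: 2.1
tool_pos: [0.4854, -0.2104, 0.1297]
tool_rot: [-180.0, -0.1, 0.7]
force: [0.8, 0.7, -0.1]
grip_width: 0.0871
grasp_force: 0.0
```

Emit:
arm_command(
  series=[
    [[0,0,25],0],
    [[0,0,50],0],
    [[0,0,75],0],
    [[0,0,97],0],
    [[0,0,102],0],
  ],
)

```text
time_s: 2.6
tool_pos: [0.4833, -0.2085, 0.0259]
tool_rot: [-179.9, 0.3, 0.9]
force: [0.2, -0.6, 0.0]
grip_width: 0.0871
grasp_force: 0.0
```

Emit:
arm_command(
  series=[
    [[6,0,0],0],
    [[12,0,0],0],
    [[18,0,0],0],
    [[24,0,0],0],
    [[30,0,0],0],
  ],
)

```text
time_s: 3.1
tool_pos: [0.5149, -0.2093, 0.0291]
tool_rot: [-180.0, 0.1, 0.9]
force: [-11.3, -0.1, 8.4]
grip_width: 0.0871
grasp_force: 5.6
```

Emit:
arm_command(
  series=[
    [[5,0,0],0],
    [[10,0,0],0],
    [[15,0,0],0],
    [[20,0,0],0],
    [[25,0,0],0],
  ],
)

```text
time_s: 3.6
tool_pos: [0.5374, -0.2119, 0.0288]
tool_rot: [179.9, 0.3, 0.6]
force: [-10.6, -1.1, 5.8]
grip_width: 0.0872
grasp_force: 4.7
```

Emit:
arm_command(
  series=[
    [[5,0,0],0],
    [[10,0,0],0],
    [[15,0,0],0],
    [[20,0,0],0],
    [[25,0,0],0],
  ],
)

```text
time_s: 4.1
tool_pos: [0.5611, -0.2099, 0.0286]
tool_rot: [-180.0, 0.5, 0.8]
force: [-13.6, -0.2, 10.4]
grip_width: 0.0869
grasp_force: 6.7
```

Run:
```python
from h import *
im,d=shot('scene','s1'); cv2.imwrite('pics/s1c.png',cv2.resize(im[130:370,60:400],None,fx=2.3,fy=2.3))
print(env.get_obs()['force'])
```

```text
[-8.11352876 -0.91325031  3.75143107]
```

View pics/s1c.png

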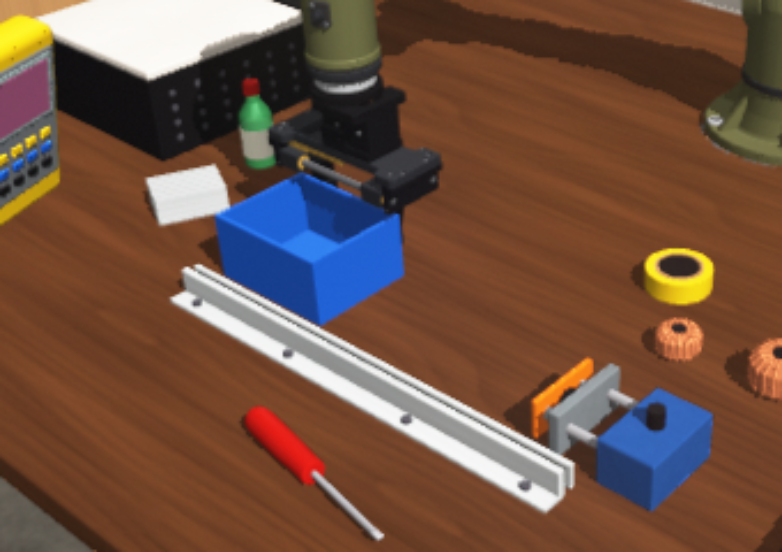

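The picture shows the tub square to the gripper, with a small gap to the rail, and the bystanders untouched. I'll keep pushing.

Emit:
arm_command(
  series=[
    [[4,0,0],0],
    [[8,0,0],0],
    [[12,0,0],0],
    [[16,0,0],0],
    [[19,0,0],0],
  ],
)

```text
time_s: 4.65
tool_pos: [0.5805, -0.2092, 0.0285]
tool_rot: [-179.9, 0.5, 0.8]
force: [-12.5, -0.4, 9.3]
grip_width: 0.087
grasp_force: 6.4
```

Emit:
arm_command(
  series=[
    [[1,0,0],0],
    [[2,0,0],0],
    [[3,0,0],0],
    [[4,0,0],0],
    [[5,0,0],0],
  ],
)

```text
time_s: 5.15
tool_pos: [0.5852, -0.2091, 0.0285]
tool_rot: [-179.9, 0.5, 0.8]
force: [-12.9, 1.0, 9.7]
grip_width: 0.0865
grasp_force: 6.3
```

Emit:
arm_command(
  series=[
    [[1,0,0],0],
    [[2,0,0],0],
    [[3,0,0],0],
    [[4,0,0],0],
    [[4,0,0],0],
  ],
)

```text
time_s: 5.65
tool_pos: [0.5883, -0.2091, 0.0285]
tool_rot: [-179.9, 0.6, 0.8]
force: [-15.3, 0.1, 10.8]
grip_width: 0.0871
grasp_force: 7.5
```

Emit:
arm_command(
  series=[
    [[1,0,0],0],
    [[2,0,0],0],
    [[3,0,0],0],
    [[3,0,0],0],
    [[3,0,0],0],
  ],
)

```text
time_s: 6.15
tool_pos: [0.5891, -0.2091, 0.0285]
tool_rot: [-179.8, 0.8, 0.8]
force: [-21.7, 1.2, 16.0]
grip_width: 0.087
grasp_force: 10.4
```

Emit:
arm_command(
  series=[
    [[-10,0,0],0],
    [[-40,0,0],0],
    [[-45,0,-40],0],
    [[-45,0,-85],0],
    [[-45,0,-130],0],
  ],
  grip=0,
)

```text
time_s: 6.65
tool_pos: [0.5515, -0.208, 0.1601]
tool_rot: [-180.0, -0.0, 0.9]
force: [0.1, -0.3, 0.5]
grip_width: 0.0551
grasp_force: 0.0
```

Emit:
arm_command(
  series=[
    [[-20,25,0],-0.145],
    [[-15,60,0],-0.29],
    [[10,90,0],-0.435],
    [[40,115,0],-0.58],
    [[70,125,0],-0.725],
  ],
)

```text
time_s: 7.15
tool_pos: [0.624, -0.3356, 0.1589]
tool_rot: [179.9, 0.0, 42.6]
force: [0.3, -1.3, 0.4]
grip_width: 0.0437
grasp_force: 0.0
```

Run:
```python
from h import *
im,d=shot('top','t2');P=cloud('top',d)
def sel(u0,u1,v0,v1,lo,hi):
    q=P[v0:v1,u0:u1].reshape(-1,3);return q[(q[:,2]>lo)&(q[:,2]<hi)]
t=sel(375,465,150,235,.06,.09);print('tub',len(t),cv2.minAreaRect((t[:,:2]*1000).astype('f4')))
cv2.imwrite('pics/t2c.png',cv2.resize(im[130:280,340:540],None,fx=4,fy=4,interpolation=2))
```

```text
tub 685 ((660.1307983398438, -212.40396118164062), (124.160888671875, 151.5725860595703), 0.7682867050170898)
```

View pics/t2c.png

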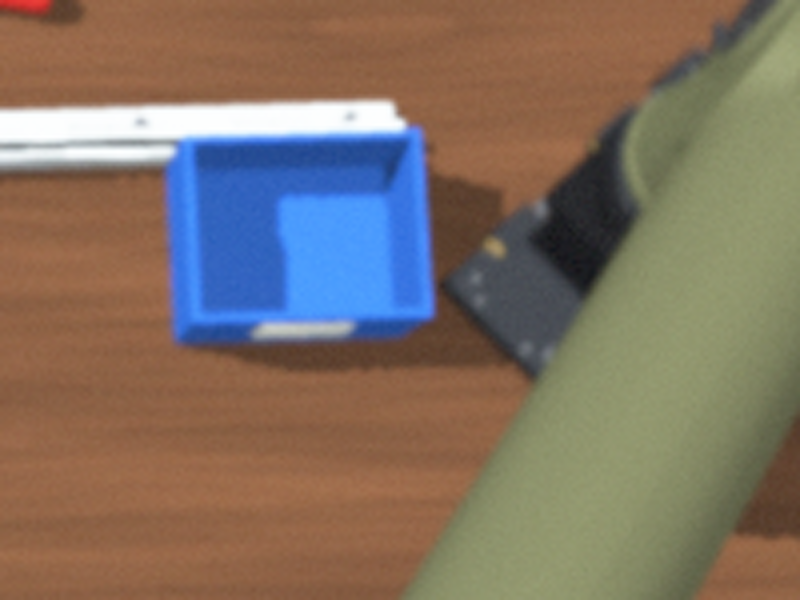

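The tub lies flush along the rail (crop: tub at 170–430, yaw 0.77°). Next I'll go to its −y side.

Emit:
arm_command(
  series=[
    [[6,3,0],-0.14],
    [[12,6,0],-0.28],
    [[18,9,0],-0.42],
    [[25,12,0],-0.56],
    [[31,13,0],-0.7],
  ],
)

```text
time_s: 7.7
tool_pos: [0.6561, -0.3202, 0.1586]
tool_rot: [180.0, -0.0, 82.9]
force: [0.8, 0.2, 0.5]
grip_width: 0.0437
grasp_force: 0.0
```

Emit:
arm_command(
  series=[
    [[0,0,0],-0.145],
    [[0,0,40],-0.145],
    [[0,0,80],-0.145],
    [[0,0,120],-0.145],
    [[0,0,130],-0.145],
  ],
)

```text
time_s: 8.2
tool_pos: [0.6523, -0.3183, 0.023]
tool_rot: [-179.6, -0.2, 90.9]
force: [-0.9, 0.9, -0.5]
grip_width: 0.0436
grasp_force: 0.0
```

Emit:
arm_command(
  series=[
    [[4,0,0],0],
    [[8,0,0],0],
    [[13,0,0],0],
    [[18,0,0],0],
    [[24,0,0],0],
  ],
)

```text
time_s: 8.7
tool_pos: [0.6557, -0.2966, 0.0302]
tool_rot: [179.9, 0.0, 90.9]
force: [0.8, 0.4, 0.1]
grip_width: 0.0438
grasp_force: 0.0
```

Emit:
arm_command(
  series=[
    [[6,0,0],0],
    [[12,0,0],0],
    [[19,0,0],0],
    [[26,0,0],0],
    [[33,0,0],0],
  ],
)

```text
time_s: 9.2
tool_pos: [0.6537, -0.269, 0.0301]
tool_rot: [179.9, 0.4, 90.7]
force: [-0.6, -8.5, 1.2]
grip_width: 0.0436
grasp_force: 4.0
```

Emit:
arm_command(
  series=[
    [[7,0,0],0],
    [[14,0,0],0],
    [[21,0,0],0],
    [[28,0,0],0],
    [[35,0,0],0],
  ],
)

```text
time_s: 9.7
tool_pos: [0.6532, -0.2342, 0.0301]
tool_rot: [179.9, 0.4, 90.7]
force: [-0.8, -9.1, 1.6]
grip_width: 0.0433
grasp_force: 4.2
```

Emit:
arm_command(
  series=[
    [[8,0,0],0],
    [[16,0,0],0],
    [[24,0,0],0],
    [[32,0,0],0],
    [[40,0,0],0],
  ],
)

```text
time_s: 10.2
tool_pos: [0.6528, -0.1945, 0.0301]
tool_rot: [179.9, 0.4, 90.7]
force: [-0.8, -8.4, 1.5]
grip_width: 0.0434
grasp_force: 4.4
```

Emit:
arm_command(
  series=[
    [[8,0,0],0],
    [[16,0,0],0],
    [[24,0,0],0],
    [[32,0,0],0],
    [[40,0,0],0],
  ],
)

```text
time_s: 10.7
tool_pos: [0.6523, -0.1547, 0.0301]
tool_rot: [179.9, 0.4, 90.7]
force: [-1.5, -9.2, 2.3]
grip_width: 0.0434
grasp_force: 4.6
```

Emit:
arm_command(
  series=[
    [[8,0,0],0],
    [[16,0,0],0],
    [[24,0,0],0],
    [[32,0,0],0],
    [[40,0,0],0],
  ],
)

```text
time_s: 11.2
tool_pos: [0.6517, -0.115, 0.0301]
tool_rot: [179.9, 0.4, 90.6]
force: [-1.9, -9.5, 2.7]
grip_width: 0.0437
grasp_force: 4.9
```

Emit:
arm_command(
  series=[
    [[8,0,0],0],
    [[16,0,0],0],
    [[24,0,0],0],
    [[32,0,0],0],
    [[40,0,0],0],
  ],
)

```text
time_s: 11.7
tool_pos: [0.6512, -0.0753, 0.0301]
tool_rot: [179.9, 0.4, 90.6]
force: [-2.2, -10.0, 2.6]
grip_width: 0.0433
grasp_force: 5.2
```

Emit:
arm_command(
  series=[
    [[8,0,0],0],
    [[16,0,0],0],
    [[24,0,0],0],
    [[31,0,0],0],
    [[37,0,0],0],
  ],
)

```text
time_s: 12.2
tool_pos: [0.6508, -0.0383, 0.0301]
tool_rot: [179.9, 0.4, 90.7]
force: [-2.1, -11.2, 4.2]
grip_width: 0.0437
grasp_force: 5.4
```

Run:
```python
from h import *
im,d=shot('top','t3')
P=cloud('top',d)
t=P[145:240,275:360].reshape(-1,3);t=t[(t[:,2]>.06)&(t[:,2]<.082)];print('tub',len(t),cv2.minAreaRect((t[:,:2]*1000).astype('f4')))
cv2.imwrite('pics/t3c.png',cv2.resize(im[145:265,210:400],None,fx=4.2,fy=4.2,interpolation=2))
```

```text
tub 410 ((656.1950073242188, 58.63689041137695), (123.14149475097656, 123.45761108398438), 0.33265846967697144)
```

View pics/t3c.png

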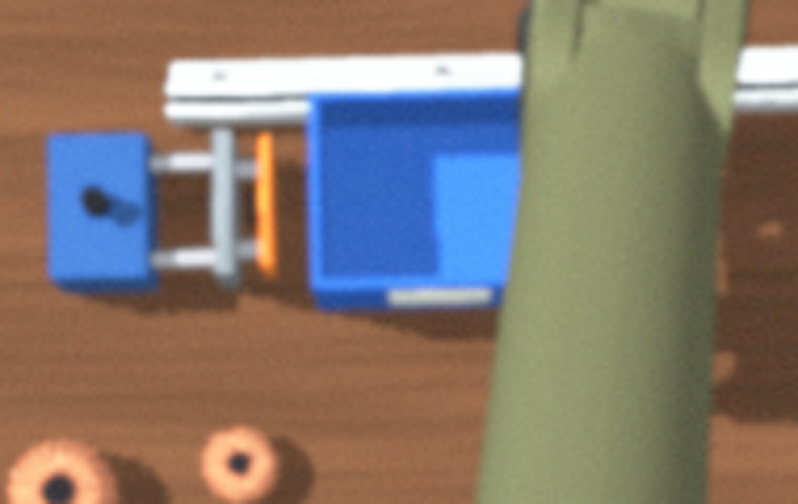

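The tub is flush along the rail, with ~20 mm left between its rim (crop 310) and the orange plate (crop 272). I'll push on slowly.

Emit:
arm_command(
  series=[
    [[4,0,0],0],
    [[8,0,0],0],
    [[12,0,0],0],
    [[15,0,0],0],
    [[18,0,0],0],
  ],
)

```text
time_s: 12.75
tool_pos: [0.6505, -0.0209, 0.0301]
tool_rot: [179.9, 0.4, 90.6]
force: [-2.2, -11.5, 4.3]
grip_width: 0.0435
grasp_force: 5.6
```

Emit:
arm_command(
  series=[
    [[1,0,0],0],
    [[2,0,0],0],
    [[3,0,0],0],
    [[4,0,0],0],
    [[5,0,0],0],
  ],
)

```text
time_s: 13.25
tool_pos: [0.6505, -0.0161, 0.0301]
tool_rot: [180.0, 0.4, 90.6]
force: [-2.2, -11.4, 3.9]
grip_width: 0.0437
grasp_force: 5.6
```

Emit:
arm_command(
  series=[
    [[1,0,0],0],
    [[2,0,0],0],
    [[3,0,0],0],
    [[3,0,0],0],
    [[3,0,0],0],
  ],
)

```text
time_s: 13.75
tool_pos: [0.6504, -0.013, 0.03]
tool_rot: [180.0, 0.4, 90.6]
force: [-2.3, -11.3, 5.5]
grip_width: 0.0434
grasp_force: 5.5
```

Emit:
arm_command(
  series=[
    [[1,0,0],0],
    [[2,0,0],0],
    [[3,0,0],0],
    [[3,0,0],0],
    [[3,0,0],0],
  ],
)

```text
time_s: 14.25
tool_pos: [0.6504, -0.0105, 0.0301]
tool_rot: [179.9, 0.5, 90.6]
force: [-1.8, -12.0, 5.0]
grip_width: 0.0438
grasp_force: 5.9
```

Emit:
arm_command(
  series=[
    [[1,0,0],0],
    [[2,0,0],0],
    [[2,0,0],0],
    [[2,0,0],0],
    [[2,0,0],0],
  ],
)

```text
time_s: 14.75
tool_pos: [0.6504, -0.0087, 0.0301]
tool_rot: [180.0, 0.5, 90.6]
force: [-1.0, -12.9, 4.7]
grip_width: 0.0435
grasp_force: 6.0
```

Emit:
arm_command(
  series=[
    [[1,0,0],0],
    [[2,0,0],0],
    [[2,0,0],0],
    [[2,0,0],0],
    [[2,0,0],0],
  ],
)

```text
time_s: 15.25
tool_pos: [0.6503, -0.0069, 0.0301]
tool_rot: [180.0, 0.5, 90.6]
force: [-2.5, -12.2, 5.7]
grip_width: 0.0432
grasp_force: 6.1
```

Run:
```python
from h import *
im,d=shot('top','t4')
cv2.imwrite('pics/t4c.png',cv2.resize(im[155:230,215:345],None,fx=6,fy=6,interpolation=2))
```

```text
(no output)
```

View pics/t4c.png

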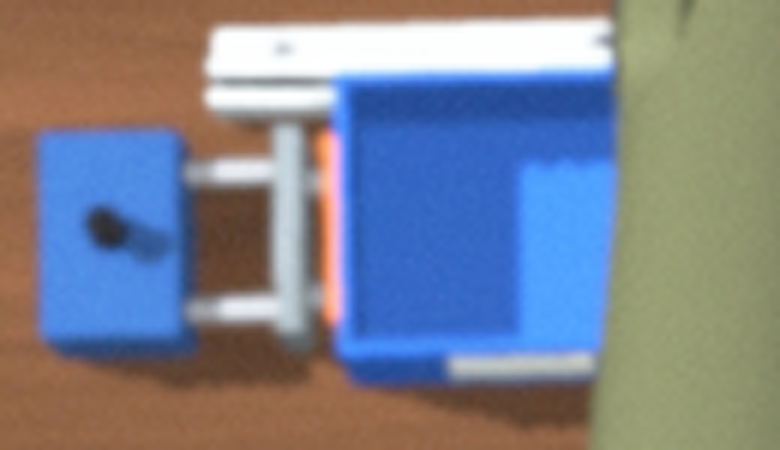

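The plate is in contact (crop 325) and nearly in; its gap to the grey block has shrunk from ~4.7 px to ~2 px. I'll feel for the buffer.

Emit:
arm_command(
  series=[
    [[1,0,0],0],
    [[2,0,0],0],
    [[2,0,0],0],
    [[2,0,0],0],
    [[2,0,0],0],
  ],
)

```text
time_s: 15.8
tool_pos: [0.6503, -0.0051, 0.0301]
tool_rot: [180.0, 0.5, 90.6]
force: [-2.4, -12.0, 4.4]
grip_width: 0.0431
grasp_force: 6.3
```

Emit:
arm_command(
  series=[
    [[0.5,0,0],0],
    [[1,0,0],0],
    [[1.5,0,0],0],
    [[1.5,0,0],0],
    [[1.5,0,0],0],
  ],
)

```text
time_s: 16.3
tool_pos: [0.6503, -0.004, 0.0301]
tool_rot: [180.0, 0.5, 90.6]
force: [-2.5, -12.8, 5.0]
grip_width: 0.0434
grasp_force: 6.6
```

Emit:
arm_command(
  series=[
    [[0.5,0,0],0],
    [[1,0,0],0],
    [[1.5,0,0],0],
    [[2,0,0],0],
    [[2,0,0],0],
  ],
)

```text
time_s: 16.8
tool_pos: [0.6502, -0.0031, 0.0301]
tool_rot: [180.0, 0.6, 90.6]
force: [-3.0, -14.8, 5.5]
grip_width: 0.0436
grasp_force: 7.4
```

Emit:
arm_command(
  series=[
    [[0.5,0,0],0],
    [[1,0,0],0],
    [[1.5,0,0],0],
    [[1.5,0,0],0],
    [[1.5,0,0],0],
  ],
)

```text
time_s: 17.3
tool_pos: [0.6502, -0.0025, 0.0301]
tool_rot: [180.0, 0.6, 90.5]
force: [-2.7, -17.4, 4.7]
grip_width: 0.0437
grasp_force: 8.0
```

Buffer reached. I'll withdraw gently.

Emit:
arm_command(
  series=[
    [[-2,0,0],0],
    [[-5,0,0],0],
    [[-10,0,0],0],
    [[-20,0,0],0],
    [[-35,0,0],0],
  ],
)

```text
time_s: 17.8
tool_pos: [0.6509, -0.0254, 0.0285]
tool_rot: [180.0, -0.1, 91.0]
force: [0.1, 0.4, 0.2]
grip_width: 0.0431
grasp_force: 0.0
```

Emit:
arm_command(
  series=[
    [[-10,0,-30],0],
    [[-20,0,-70],0],
    [[-25,0,-115],0],
    [[-25,0,-160],0],
    [[-25,-40,-190],0],
  ],
  grip=-1,
)

```text
time_s: 18.3
tool_pos: [0.6148, -0.053, 0.2215]
tool_rot: [179.7, 0.1, 90.9]
force: [0.4, -0.0, 0.7]
grip_width: 0.0754
grasp_force: 0.0
```

Emit:
arm_command(
  series=[
    [[0,-45,0],0],
    [[10,-90,0],0],
    [[40,-130,0],0],
    [[85,-145,0],0],
    [[130,-150,0],0],
  ],
)

```text
time_s: 18.8
tool_pos: [0.4576, 0.0754, 0.2192]
tool_rot: [179.9, -0.1, 90.7]
force: [0.5, 0.4, 0.8]
grip_width: 0.0872
grasp_force: 0.0
```

Run:
```python
from h import *
im,d=shot('top','t5');P=cloud('top',d)
t=P[145:240,275:375].reshape(-1,3);t=t[(t[:,2]>.06)&(t[:,2]<.082)];print('tub',len(t),cv2.minAreaRect((t[:,:2]*1000).astype('f4')))
cv2.imwrite('pics/t5c.png',cv2.resize(im[150:290,200:400],None,fx=4,fy=4,interpolation=2))
```

```text
tub 333 ((656.423828125, 74.03926849365234), (121.4793472290039, 136.15737915039062), 0.4744666814804077)
```

View pics/t5c.png

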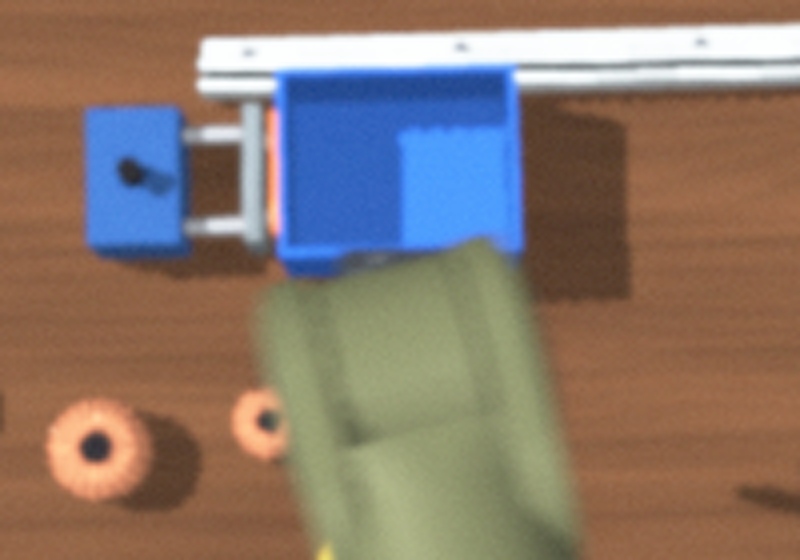

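The plate sits pressed up to the grey block (crop x≈275), and the tub is flush with nothing touching it. The choke is at crop (97,448). Going to the choke.

Emit:
arm_command(
  series=[
    [[40,5,0],-0.145],
    [[80,10,0],-0.29],
    [[120,15,0],-0.435],
    [[160,20,0],-0.58],
    [[196,24,0],-0.725],
  ],
)

```text
time_s: 19.35
tool_pos: [0.4807, 0.273, 0.2185]
tool_rot: [180.0, -0.0, 132.8]
force: [0.2, 0.3, 0.6]
grip_width: 0.0868
grasp_force: 0.0
```

Emit:
arm_command(
  series=[
    [[0,0,10],-0.145],
    [[0,0,20],-0.29],
    [[0,0,30],-0.435],
    [[0,0,40],-0.58],
    [[0,0,50],-0.725],
  ],
)

```text
time_s: 19.85
tool_pos: [0.4808, 0.2709, 0.168]
tool_rot: [-180.0, -0.0, 174.3]
force: [0.5, -0.4, 0.5]
grip_width: 0.0874
grasp_force: 0.0
```

Emit:
arm_command(
  series=[
    [[0,0,0],-0.12],
    [[0,0,0],-0.12],
    [[0,0,0],-0.12],
    [[0,0,0],-0.12],
    [[0,0,0],-0.12],
  ],
)

```text
time_s: 20.35
tool_pos: [0.4805, 0.2717, 0.1689]
tool_rot: [180.0, 0.0, -179.3]
force: [0.2, -0.6, 0.3]
grip_width: 0.0871
grasp_force: 0.0
```

Run:
```python
from h import *
o=env.get_obs(); im,d=shot('wrist','w1')
c=viewer.calibration('wrist');K=c['K'];H=c['hand_eye'];h,w=d.shape
u,v=np.meshgrid(np.arange(w),np.arange(h))
P=np.stack([(u-K[0,2])/K[0,0]*d,-(v-K[1,2])/K[1,1]*d,-d],-1)@H[:3,:3].T+H[:3,3]
W=P@R.from_euler('xyz',o['tool_rot'],degrees=True).as_matrix().T+o['tool_pos']
hsv=cv2.cvtColor(im,cv2.COLOR_BGR2HSV)
m=(hsv[...,0]<14)&(hsv[...,1]>90)&(hsv[...,2]>120)&(W[...,2]>.008)&(W[...,2]<.03)&(abs(W[...,0]-.48)<.06)&(abs(W[...,1]-.272)<.06)
q=W[m];print(o['tool_pos'],o['tool_rot'],len(q),cv2.minEnclosingCircle((q[:,:2]*1000).astype('f4')))
m=(W[...,2]>.033)&(W[...,2]<.05)&(abs(W[...,0]-.48)<.06)&(abs(W[...,1]-.272)<.06);q=W[m];print(len(q),cv2.minEnclosingCircle((q[:,:2]*1000).astype('f4')),q.mean(0))
```

```text
[0.48051921 0.27165381 0.16886992] [ 1.79979730e+02  2.90823136e-02 -1.79257815e+02] 212 ((481.88140869140625, 276.9283752441406), 32.077003479003906)
3161 ((482.0304870605469, 276.897216796875), 30.902507781982422) [0.48089953 0.27639843 0.03769328]
```

Emit:
arm_command(
  series=[
    [[-1,4,40],0],
    [[-1,4,80],0],
    [[-1,4,115],0],
    [[-1,4,140],0],
    [[-1,4,154],0],
  ],
)

```text
time_s: 20.9
tool_pos: [0.4799, 0.2749, 0.0123]
tool_rot: [-179.9, -0.2, -179.2]
force: [-0.0, -0.4, 0.3]
grip_width: 0.0867
grasp_force: 0.0
```

Emit:
arm_command(
  series=[
    [[0,0,0],0],
    [[0,0,0],0],
    [[0,0,0],0],
    [[0,0,0],0],
    [[0,0,0],0],
  ],
  grip=1,
  grip_force=20,
)

```text
time_s: 21.4
tool_pos: [0.4823, 0.2762, 0.0161]
tool_rot: [179.9, 0.1, -179.2]
force: [0.4, 0.8, 4.6]
grip_width: 0.0608
grasp_force: 20.0
```

Emit:
arm_command(
  series=[
    [[0,0,0],0],
    [[0,0,0],0],
    [[0,0,0],0],
    [[0,0,0],0],
    [[0,0,0],0],
  ],
)

```text
time_s: 21.9
tool_pos: [0.4823, 0.2763, 0.0161]
tool_rot: [179.9, 0.1, -179.2]
force: [-0.0, 0.3, 6.3]
grip_width: 0.0612
grasp_force: 20.0
```

Emit:
arm_command(
  series=[
    [[0,0,-8],0],
    [[0,0,-30],0],
    [[0,0,-65],0],
    [[0,0,-105],0],
    [[0,0,-140],0],
  ],
)

```text
time_s: 22.4
tool_pos: [0.4808, 0.2754, 0.1562]
tool_rot: [-180.0, -0.0, -179.2]
force: [0.8, 0.7, -1.5]
grip_width: 0.0613
grasp_force: 20.0
```

Emit:
arm_command(
  series=[
    [[-17,-20,0],0],
    [[-44,-50,0],0],
    [[-72,-82,0],0],
    [[-100,-114,0],0],
    [[-127,-145,0],0],
  ],
)

```text
time_s: 22.9
tool_pos: [0.6107, 0.1309, 0.1544]
tool_rot: [-180.0, -0.0, -179.2]
force: [0.3, 0.3, -1.9]
grip_width: 0.0607
grasp_force: 20.0
```

Emit:
arm_command(
  series=[
    [[-20,-22,0],0],
    [[-34,-38,0],0],
    [[-42,-48,0],0],
    [[-46,-52,0],0],
    [[-46,-52,0],0],
  ],
)

```text
time_s: 23.4
tool_pos: [0.6568, 0.0813, 0.1543]
tool_rot: [180.0, -0.0, -179.2]
force: [-1.0, 0.4, -1.0]
grip_width: 0.0611
grasp_force: 20.0
```

Run:
```python
from h import *
o=env.get_obs(); im,d=shot('wrist','w2')
print(o['tool_pos'],o['tool_rot'],o['force'],o['grip_width'])
im2,d2=shot('scene','s3')
P=cloud('scene',d2);hsv=cv2.cvtColor(im2,cv2.COLOR_BGR2HSV)
m=(hsv[...,0]>100)&(hsv[...,0]<125)&(hsv[...,1]>120)&(P[...,2]>.066)&(P[...,2]<.085)&(abs(P[...,0]-.65)<.1)&(abs(P[...,1]-.08)<.11)
q=P[m];print(len(q),cv2.minAreaRect((q[:,:2]*1000).astype('f4')),q.min(0),q.max(0))
a=im2[180:400,200:440];b=im[:,:]
a=cv2.resize(a,(400,367));b=cv2.resize(b,(400,300));cv2.imwrite('pics/c3.png',np.hstack([a[:300],b]))
```

```text
[0.6567544  0.08128924 0.15427722] [ 1.79987444e+02 -4.61150170e-02 -1.79194231e+02] [-0.97219152  0.40738843 -0.99471373] 0.061062242410257886
940 ((655.2762451171875, 85.91349029541016), (123.90099334716797, 152.65310668945312), 0.7472119331359863) [0.59268953 0.00897016 0.06600925] [0.71770342 0.16275986 0.07851761]
```

View pics/c3.png

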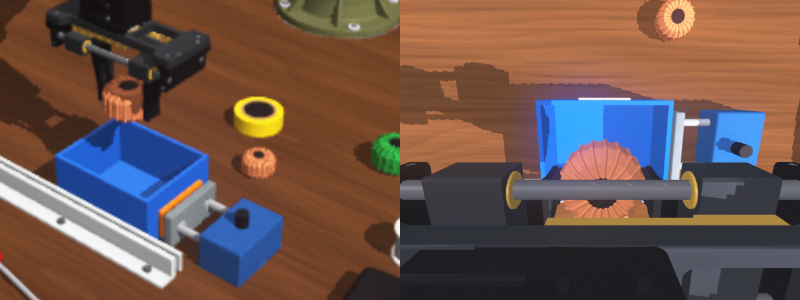

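The choke is held flat over the open tub (left panel, ~(123,100)), the orange plate is pressed in, and the tub centre is at about (0.655,0.084). Lowering.

Emit:
arm_command(
  series=[
    [[1,2,15],0],
    [[1,2,40],0],
    [[1,2,65],0],
    [[1,2,85],0],
    [[1,2,100],0],
  ],
)

```text
time_s: 24.0
tool_pos: [0.6541, 0.0843, 0.0519]
tool_rot: [180.0, -0.2, -179.1]
force: [-0.4, 0.5, -1.7]
grip_width: 0.0608
grasp_force: 20.0
```

Emit:
arm_command(
  series=[
    [[0,0,8],0],
    [[0,0,15],0],
    [[0,0,20],0],
    [[0,0,24],0],
    [[0,0,27],0],
  ],
)

```text
time_s: 24.5
tool_pos: [0.6565, 0.0832, 0.0279]
tool_rot: [180.0, 0.1, -179.2]
force: [0.0, -0.3, -2.5]
grip_width: 0.0611
grasp_force: 20.0
```

Emit:
arm_command(
  series=[
    [[0,0,0],0],
    [[0,0,1],0],
    [[0,0,2],0],
    [[0,0,3],0],
    [[0,0,4],0],
  ],
)

```text
time_s: 25.0
tool_pos: [0.6561, 0.0832, 0.0237]
tool_rot: [180.0, 0.0, -179.2]
force: [-0.6, -0.2, -1.7]
grip_width: 0.0609
grasp_force: 20.0
```

Emit:
arm_command(
  series=[
    [[0,0,0.5],0],
    [[0,0,1],0],
    [[0,0,1.5],0],
    [[0,0,2],0],
    [[0,0,2],0],
  ],
)

```text
time_s: 25.5
tool_pos: [0.656, 0.0832, 0.0215]
tool_rot: [180.0, -0.0, -179.2]
force: [-0.2, 0.2, -2.2]
grip_width: 0.0609
grasp_force: 20.0
```

Emit:
arm_command(
  series=[
    [[0,0,0.5],0],
    [[0,0,1],0],
    [[0,0,1],0],
    [[0,0,1],0],
    [[0,0,1],0],
  ],
)

```text
time_s: 26.0
tool_pos: [0.6561, 0.0831, 0.0211]
tool_rot: [180.0, 0.0, -179.2]
force: [-2.8, -0.7, 5.3]
grip_width: 0.0613
grasp_force: 20.0
```

Touched down on the floor. Release partly, then rise.

Emit:
arm_command(
  series=[
    [[0,0,0],0],
    [[0,0,0],0],
    [[0,0,0],0],
    [[0,0,0],0],
    [[0,0,0],0],
  ],
  grip=-0.7,
)

```text
time_s: 26.5
tool_pos: [0.6561, 0.0831, 0.0204]
tool_rot: [-180.0, 0.0, -179.2]
force: [0.6, 0.0, -0.6]
grip_width: 0.0736
grasp_force: 0.0
```

Emit:
arm_command(
  series=[
    [[0,0,-8],0],
    [[0,0,-25],0],
    [[0,0,-50],0],
    [[0,0,-85],0],
    [[0,0,-120],0],
  ],
)

```text
time_s: 27.0
tool_pos: [0.6561, 0.0831, 0.1433]
tool_rot: [180.0, 0.1, -179.2]
force: [0.3, 0.1, 0.7]
grip_width: 0.074
grasp_force: 0.0
```

Emit:
arm_command(
  series=[
    [[30,0,-10],0],
    [[75,0,-20],0],
    [[120,0,-30],0],
    [[150,0,-30],0],
    [[150,0,-30],0],
  ],
)

```text
time_s: 27.5
tool_pos: [0.5033, 0.0812, 0.1726]
tool_rot: [179.9, 0.1, -179.1]
force: [0.8, -0.3, 1.4]
grip_width: 0.0741
grasp_force: 0.0
```

Run:
```python
from h import *
im,d=shot('top','t6');im2,d2=shot('scene','s4')
P=cloud('scene',d2);hsv=cv2.cvtColor(im2,cv2.COLOR_BGR2HSV)
b=(hsv[...,0]>100)&(hsv[...,0]<125)&(hsv[...,1]>120)&(P[...,2]>.066)&(P[...,2]<.085)&(abs(P[...,0]-.65)<.1)&(abs(P[...,1]-.08)<.11)
q=P[b];print(cv2.minAreaRect((q[:,:2]*1000).astype('f4')))
W=cloud('top',d);m=(abs(W[...,0]-.655)<.05)&(abs(W[...,1]-.084)<.06)&(W[...,2]>.036)&(W[...,2]<.06);q=W[m];print('choke',len(q),q.mean(0),cv2.minEnclosingCircle((q[:,:2]*1000).astype('f4')),env.get_obs()['grasp_force'])
a=cv2.resize(im2[180:360,200:440],(400,300));c=cv2.resize(im[140:260,210:370],(400,300),interpolation=2)
cv2.imwrite('pics/c4.png',np.hstack([a,c]))
```

```text
((655.805419921875, 85.22991180419922), (123.64043426513672, 154.51426696777344), 0.015273837372660637)
choke 126 [0.67042265 0.08424337 0.04153734] ((671.2178344726562, 84.30513000488281), 23.92646026611328) 0.0
```

View pics/c4.png

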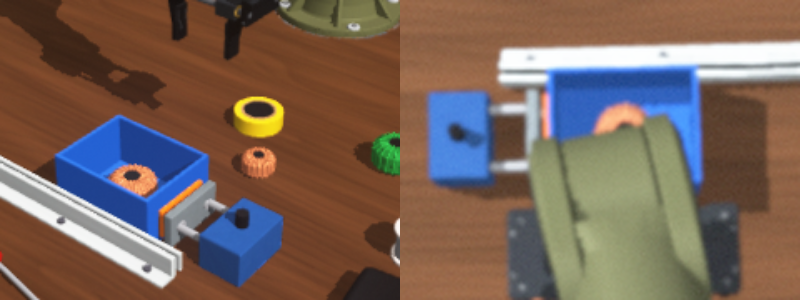

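The choke lies flat in the tub (left panel, (132,178)), the plate is still pressed in, the tub is flush, and the gripper is clear.

```bash
python3 -c "
from cell import env
print(env.sign_off())"
```

```text
the job is handed in; nothing more can be done
None
```

I handed the job in at about 28 s: in the last pictures the tub was flush along the rail with the orange plate pressed in, and the choke lay flat on its floor; no verdict came back.

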